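# Empty the shelf-marker tray and park it leaning

### The arm

A 6-joint arm with a two-finger parallel gripper is mounted at the origin on the work surface. World frame = base frame: x ahead of the robot, y to its left, z up, the work surface at z = 0. Lengths are in m, angles in rad, forces in N, time in s.
With the tool pointing down it reaches from about 0.375 to 0.9 m from the base axis. Payload 3.1 kg.
Tool frame: the origin (TCP) lies on the centre line of the jaws, within the pads' length; the fingertips stand 22 mm ahead of it and the grasp point (between the pads) lies 3 mm ahead of it; z points along the fingers, y is the line along which they close (so a half turn about z gives the same grasp; the last joint's range is limited). The gripper opens to 85 mm and grips with 20 to 120 N. Pads are 22 mm wide; open, the fingers measure 114 mm over their backs; the gripper's body (76 mm by 85 mm) begins 54 mm behind the grasp point. The pads swing forward as they close: fully open they stand 13 mm farther back than shut.
Start: joints at [-1.341, 0.527, 1.433, -0, 1.181, -0.178], TCP at [0.248, -0.573, 0.253] pointing down, gripper open.
Joint ranges: [-3.08, 3.08], [-0.75, 2.2], [0.22, 2.44], [-1.43, 4.57], [0, 2.65], [-2.85, 2.85]. Speed limits (rad/s): [2.79, 2.79, 3.14, 3.14, 3.14, 3.14].

### API

Orientations are given as a unit quaternion [x, y, z, w].
In Python, from station import sense, eyes, job gives the robot as it stands.
- The arm moves only by the tool creep_tool, called as name(argument=value, ...) on one line, values as JSON. Schema: {"type":"object","properties":{"ticks":{"type":"array","items":{"type":"number"},"minItems":5,"maxItems":100},"squeeze":{"type":"number"},"only":{"type":"string"},"quiet":{"type":"boolean"},"lines":{"type":"string"}},"required":["ticks"],"additionalProperties":false}. ticks is one flat list of numbers that holds 1 to 20 rows one after another, with no inner brackets; each row has 5 numbers: dx, dy, dz in units of 50 mm, then a turn about the tool's z in rad, then the opening from 0.0 (shut) to 1.0 (fully open); each row is the pose to reach, as a shift and turn from the pose commanded when the call began, along the tool's axes at that moment; what a row does not reach only later rows make up. A row lasts 1/10 s, in which the tool goes at most 0.05 m and 0.15 rad, less where a joint would pass 70% of its speed; a pose out of reach is approached as far as the arm can. The fingers move at their own pace and stop on an object; squeeze is the grip in N (left out, the last holds). Time passes only in rows, so rows that do not move let the fingers close. The tool returns the time, the measured TCP pose, the force, the opening and the grip force at its end. only (a regular expression) keeps the lines of the reply that match it, lines (a string "A,B") keeps lines A to B, and quiet returns only ok. Input that does not fit is refused with a message, and nothing moves.
- sense(): the state, without advancing time (a new reading comes with each control period).
- eyes.snapshot(name): name is "scene" or "top" or "wrist"; returns a dict with "pixels" (384x512x3 uint8, red, green, blue), "range_z" (384x512 float32, m along the optical axis (not along the pixel's ray), 0 where there is no reading), "fov_y" (degrees; the focal length in pixels is half the picture's height over the tangent of half this angle, whatever the lens; pixels are square), "cx", "cy" (the principal point, pixels), "R" (3x3) and "t" (3): a world point X has camera coordinates R X + t; the wrist camera has in their place "hand_eye" (4x4, takes a point from camera to tool coordinates, whose origin is the TCP and whose axes are the flange's). Camera axes: x right, y down, z forward; pixel columns grow to the right and rows downward; lengths in m; the calibration is good to about 2 mm. A picture is of the moment at which its call begins: read the wrist's pose just before it.
- job.sign_off(): hands the job in; it is judged then, once.
The state is a dict: "t": time; "q": joint angles; "qd": joint speeds; "tau": joint torques, N m; "tcp_pos": TCP position; "tool_rot": TCP orientation; "force": force on the tool from outside, world axes, zero at the start; "ft_torque": the same for the moment, N m; "finger_gap": opening from 0.0 (shut) to 1.0 (fully open); "gripper_force": force on a finger pad.
Only numpy, scipy, OpenCV 4.12 (cv2) and the standard library are available. Lean on these libraries where they do the work, as an engineer would, in place of code of your own. Each camera call takes 0.05 s, during which the arm holds its last target. There are 200 camera calls.

### The job

Carry the blue tray by its handle with all four shelf markers in it, and from low over the teal-labelled box tip it so that all of them slide off into that box, nothing into the red one. Then park the empty tray: stand its open end on the desk between the stacked archive boxes and the wooden stop strip, about mid-way along it, lean its back end against the boxes (underside towards them), and let go. Leave the other things on the desk where they are.

Things in the scene. Friction and masses are not known exactly. Their poses are not given: they have to be found in the camera images.
- tray: blue rigid plastic sorting tray, loose, about 260 g, 180 mm long (its x) x 120 wide (y). Origin: centre of its underside; +x to the open pouring end, z up. Floor 4 thick; walls 24 high, 4 thick at the back and sides (sides stop 20 short of the open end). Its markers slide only when it is tipped some 25 to 40 degrees or more: friction varies
- tray_lip (a point): middle of the lower edge of the tray's open end (tray x = +90, y = 0, z = 0)
- tray_back (a point): middle of the lower edge of the tray's back end (tray x = -90, y = 0, z = 0)
- tray_grip (a point): point inside the tray's handle at a good height to pinch it (tray x 0, y 0, z 85 mm). The handle is a flat upright plate at mid-tray, 12 mm thick (along tray y), 50 long (along x), top edge 105 above the underside. A rib as thick and 24 high runs from the back wall to it, leaving two lanes 50 wide
- teal_box: open grey box with teal labels and a teal rim, fixed to the desk: 170 (its x) x 160 (its y) x 80 high, walls and floor 5. Origin: centre of the underside, z up. The markers belong in here. (Sizes in mm)
- red_box: the same box with red labels and a red rim, fixed; it belongs to another collection and gets nothing. It and the teal box may have changed places. (Sizes in mm)
- rest: the tray's parking place, fixed: two stacked closed grey archive boxes make a wall face 260 mm wide, 190 high; parallel to it a wooden stop strip, 200 long, 14 high, lies on the desk. Origin: on the desk at the foot of the face, mid-width; +x away from the face, y along it, z up. The strip fills x = 80 to 100. A tray with its lip at the strip and its back end on the face leans at about 65 degrees
- marker_yellow: yellow shelf marker, a chunky plastic block 32 x 24 x 12 with a 10 high ridge on it, about 30 g, loose in the tray. Origin: centre of its underside. (Sizes in mm)
- marker_green: green shelf marker, same shape and size as the yellow one, loose in the tray. Origin: centre of its underside. (Sizes in mm)
- marker_orange: orange shelf marker, a thick plastic disc 26 across and 16 high, about 30 g, loose in the tray. Origin: centre of its underside. (Sizes in mm)
- marker_white: white shelf marker, same disc as the orange one, loose in the tray. Origin: centre of its underside. (Sizes in mm)
- note_block: yellow block of sticky notes, 51 x 51 x 40, loose bystander. Origin: centre of its underside. (Sizes in mm)
- stapler: red and black stapler, 130 long, 50 high, loose bystander. Origin: centre of its underside. (Sizes in mm)
- stamp: dark wooden rubber stamp, 36 across, 72 high, loose bystander. Origin: centre of its underside. (Sizes in mm)
- tape_roll: tan roll of tape lying flat, 70 across, 22 high, loose bystander. Origin: centre of its underside. (Sizes in mm)
- mug: blue mug, 84 across, 95 high, loose bystander. Origin: centre of its underside. (Sizes in mm)

How it is judged:
By the outcome, as a careful person would: the job done as asked, in the order asked, and still so for the second after the job is handed in, with the robot touching nothing.
It also fails if it takes over 48 s, if anything falls off the work surface, if the arm or the gripper's body presses on something with over 40 N, if the wrist force passes 120 N, or if a joint passes its speed limit or range.

## Working session

There is one attempt and no reset: what is moved stays moved. The work goes in short steps, Python scripts to look and compute and a tool call to move; the robot and the scene stay as the last step left them, time stands still between calls to the robot, and variables do not carry over. Pictures are saved under pics/ and viewed, at most 13 in all, crops included, and the job is handed in when it is done.

```bash
mkdir -p pics; ls
```

Create h.py:
```python
import numpy as np, cv2, sys
from scipy.spatial.transform import Rotation as Ro
from station import sense, eyes, job
def cam(s):
    f=s["pixels"].shape[0]/2/np.tan(np.radians(s["fov_y"])/2)
    if "R" in s: R,t=np.array(s["R"]),np.array(s["t"])
    else:
        st=s["st"]; A=np.array(s["hand_eye"]); T=np.eye(4); T[:3,:3]=Ro.from_quat(st["tool_rot"]).as_matrix(); T[:3,3]=st["tcp_pos"]
        W=np.linalg.inv(T@A); R,t=W[:3,:3],W[:3,3]
    return f,R,t
def snap(n):
    st=sense(); s=dict(eyes.snapshot(n)); s["st"]=st; s["f"],s["R"],s["t"]=cam(s); return s
def plane(s,uv,z):   # pixel rays onto plane of height z
    uv=np.atleast_2d(uv).astype(float); d=np.c_[(uv[:,0]-s["cx"])/s["f"],(uv[:,1]-s["cy"])/s["f"],np.ones(len(uv))]@s["R"]
    c=-s["R"].T@s["t"]; return c+d*((z-c[2])/d[:,2])[:,None]
def cloud(s):        # per pixel world points from range
    h,w=s["range_z"].shape; u,v=np.meshgrid(np.arange(w),np.arange(h)); z=s["range_z"]
    P=np.stack([(u-s["cx"])/s["f"]*z,(v-s["cy"])/s["f"]*z,z],-1); return (P-s["t"])@s["R"]
def proj(s,X):
    p=np.atleast_2d(X)@s["R"].T+s["t"]; return np.c_[p[:,0]/p[:,2]*s["f"]+s["cx"],p[:,1]/p[:,2]*s["f"]+s["cy"]]
def save(s,n,sc=1.5): cv2.imwrite(f"pics/{n}.png",cv2.resize(s["pixels"][:,:,::-1],None,fx=sc,fy=sc))
```

Run:
```python
from h import *
import pickle
D={n:snap(n) for n in("scene","top","wrist")}
pickle.dump(D,open("d0.pkl","wb"))
im=np.hstack([D["top"]["pixels"],D["scene"]["pixels"]])[:,:,::-1]
save(D["top"],"top0"); save(D["scene"],"scene0")
for n in D: print(n,D[n]["f"],D[n]["cx"],D[n]["cy"],-D[n]["R"].T@D[n]["t"],D[n]["R"].round(2).tolist(), (D[n]["range_z"]==0).mean())
s=sense(); print(s["tool_rot"],s["finger_gap"],s["t"])
```

```text
pics
scene 349.3470763920768 253.8060591892327 187.1202707390266 [1.18938829 0.15186765 0.67969662] [[-0.26, 0.97, 0.01], [0.65, 0.18, -0.74], [-0.71, -0.19, -0.68]] 0.004038492838541667
top 465.2438291123694 254.99293903207248 188.13981174687558 [ 0.46036476 -0.01928978  1.25461252] [[0.01, -1.0, 0.01], [-1.0, -0.01, -0.08], [0.08, -0.01, -1.0]] 0.004084269205729167
wrist 341.1607541286843 258.13657804496216 191.3319708099841 [ 0.30890043 -0.54694441  0.37355142] [[0.4, -0.92, -0.0], [-0.89, -0.38, 0.26], [-0.24, -0.1, -0.97]] 0.0038350423177083335
[ 9.79180217e-01  2.02991067e-01 -7.48223773e-06 -8.54313894e-04] 0.9995933640169061 0.15
```

```bash
sleep 1; ls pics
```

```text
scene0.png
top0.png
```

View pics/top0.png

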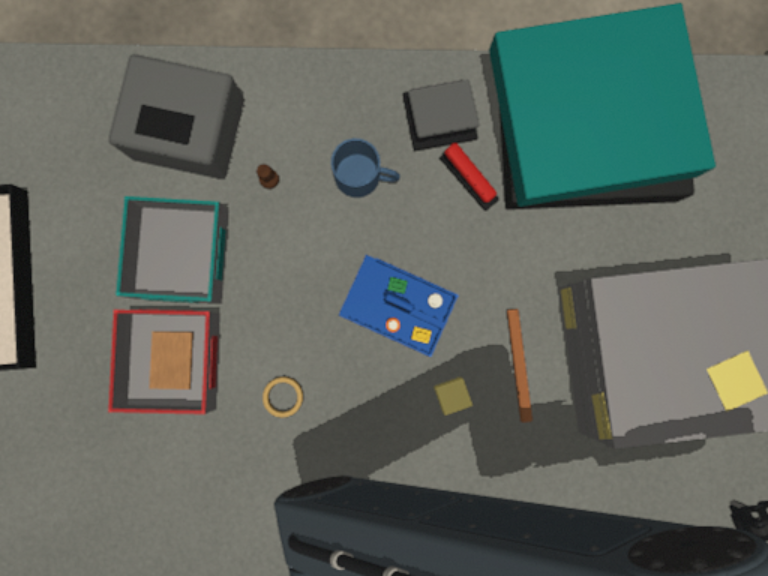

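View pics/scene0.png

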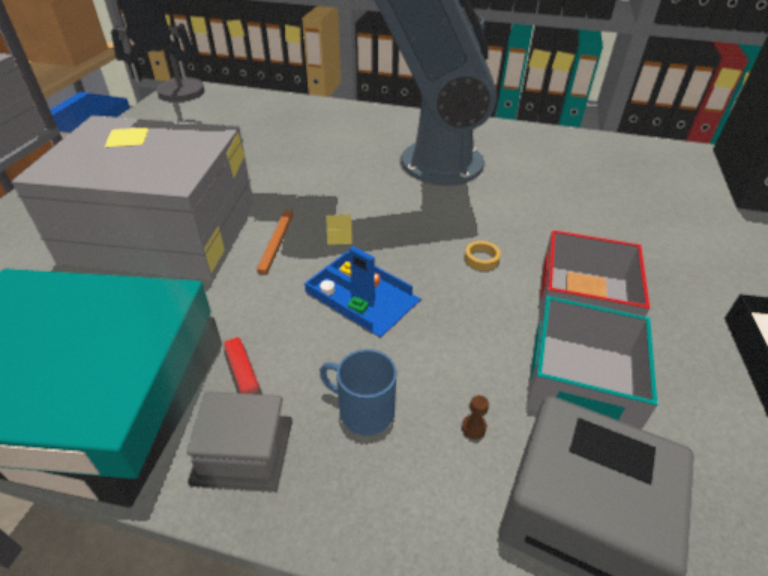

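Create m.py:
```python
from h import *
import pickle
D=pickle.load(open("d0.pkl","rb"))
def hsv(s): return cv2.cvtColor(s["pixels"],cv2.COLOR_RGB2HSV)
def rect(s,m,z):
    c=max(cv2.findContours(m.astype(np.uint8),0,2)[0],key=cv2.contourArea).reshape(-1,2)
    P=plane(s,c,z); r=cv2.minAreaRect((P[:,:2]*1000).astype(np.float32))
    return np.round(r[0],1),np.round(r[1],1),round(r[2],1),cv2.boxPoints(r).round(0).tolist()
for n in("top","scene"):
    s=D[n]; H=hsv(s); h,S,V=H[...,0],H[...,1],H[...,2]; C=cloud(s); Z=C[...,2]; near=(abs(C[...,0]-.45)<.35)&(abs(C[...,1])<.45)
    print("==",n)
    near&=(abs(C[...,0]-.45)<.3)
    tray=(h>104)&(h<125)&(S>150)&near&(C[...,0]<.58)&(C[...,1]<.12)&(C[...,1]>-.16)
    print("tray rect@24",rect(s,tray&(Z<.04),.024), "zmax",np.percentile(Z[tray],99.5))
    ht=tray&(Z>.095)&(Z<.112); print("handle top",ht.sum(),rect(s,ht,.105), "px",np.argwhere(ht).mean(0)[::-1], C[ht].mean(0))
    for nm,m in(("teal",(h>80)&(h<98)&(S>110)&(C[...,1]>.2)),("red",((h<6)|(h>174))&(S>130)&(C[...,1]>.2))):
        m&=(Z>.07)&(Z<.09); print(nm,m.sum(),rect(s,m,.08),np.median(Z[m]))
    st=(h>4)&(h<16)&(S>100)&(C[...,1]<-.1)&(C[...,1]>-.35)&near&(Z<.03)
    print("strip",st.sum(),rect(s,st,.014),np.median(Z[st]))
    top=(Z>.18)&(Z<.2)&(C[...,1]<-.2)&(C[...,0]<.55)&(S<60); print("stack",top.sum(),rect(s,top,.19),np.median(Z[top]))
    for nm,m in(("yellow",(h>22)&(h<32)&(S>150)),("green",(h>50)&(h<75)&(S>120)),("orange",(h<15)&(S>130)),("white",(S<60)&(V>170))):
        m=m&near&(abs(C[...,1]+.03)<.1)&(abs(C[...,0]-.42)<.1)&(Z>.008)&(Z<.05); print(nm,m.sum(),C[m].mean(0).round(3) if m.any() else None)
    g=(Z>.06)&(C[...,1]>.15)&(C[...,1]<.5)&(C[...,0]>.6)&(C[...,0]<.85); print("grey",g.sum(),np.percentile(Z[g],98),C[g].min(0),C[g].max(0))
```

```bash
python3 m.py
```

```text
== top
tray rect@24 (array([521.5, -57.4]), array([175.8, 118.2]), 66.9, [[433.0, -115.0], [541.0, -161.0], [610.0, 0.0], [502.0, 47.0]]) zmax 1.2546125175334346
handle top 96 (array([520.1, -55.7]), array([49. , 12.1]), 66.8, [[505.0, -76.0], [516.0, -81.0], [535.0, -36.0], [524.0, -31.0]]) px [265.66666667 201.67708333] [ 0.52019296 -0.05585308  0.10454101]
teal 567 (array([607.5, 335.6]), array([159.9, 170.8]), 87.3, [[518.0, 260.0], [689.0, 252.0], [697.0, 411.0], [526.0, 419.0]]) 0.08209677465970346
red 566 (array([418.1, 342.3]), array([160.8, 168.7]), 89.5, [[333.0, 263.0], [502.0, 261.0], [503.0, 422.0], [334.0, 423.0]]) 0.08162802092480717
strip 576 (array([ 418.1, -273.1]), array([199.3,  20.5]), 7.1, [[318.0, -275.0], [320.0, -296.0], [518.0, -271.0], [516.0, -251.0]]) 0.01406333339919966
stack 10567 (array([ 426.6, -484. ]), array([249.3, 273.3]), 0.8, [[300.0, -349.0], [304.0, -623.0], [553.0, -619.0], [549.0, -346.0]]) 0.19020081178200998
yellow 88 [ 0.469 -0.098  0.019]
green 0 None
orange 27 [ 0.487 -0.048  0.019]
white 27 [ 0.492 -0.062  0.021]
grey 3782 0.1256611444
[... 556 characters left out ...]
28.0, 419.0]]) 0.08038932302258203
red 379 (array([419.7, 341.3]), array([160.2, 170.3]), 89.6, [[334.0, 262.0], [504.0, 261.0], [505.0, 421.0], [335.0, 422.0]]) 0.0801899468384876
strip 331 (array([ 427.2, -270. ]), array([208.3,  24.3]), 7.4, [[322.0, -271.0], [325.0, -295.0], [532.0, -269.0], [529.0, -245.0]]) 0.011493328953067426
stack 4407 (array([ 453.4, -515.6]), array([255.6, 325.8]), 7.2, [[306.0, -370.0], [347.0, -693.0], [601.0, -661.0], [560.0, -338.0]]) 0.18816277703870257
yellow 34 [ 0.476 -0.104  0.018]
green 0 None
orange 13 [ 0.491 -0.038  0.015]
white 2 [ 0.501 -0.086  0.017]
grey 5544 0.12295548954398078 [0.60001661 0.16684676 0.06002144] [0.84999995 0.42840349 0.12487327]
```

Create go.py:
```python
from h import *
x,y,z,yaw=map(float,sys.argv[1:5]); s=sense(); M=Ro.from_quat(s["tool_rot"]).as_matrix()
d=M.T@(np.array([x,y,z])-s["tcp_pos"]); cur=np.degrees(np.arctan2(M[1,0],M[0,0]))
print("shift",d.round(4),"len",np.linalg.norm(d).round(3),"turn",np.radians((cur-yaw+180)%360-180).round(4),"| tcp",np.round(s["tcp_pos"],4),"yaw",cur.round(2),"t",round(s["t"],2),"gap",round(s["finger_gap"],3))
```

```bash
python3 go.py 0.5205 -0.0562 0.25 66.9; python3 go.py 0.5205 -0.0562 0.088 66.9
```

```text
shift [ 0.4551 -0.366   0.0033] len 0.584 turn -0.7588 | tcp [ 0.2484 -0.573   0.2525] yaw 23.42 t 0.15 gap 1.0
shift [ 0.4551 -0.3657  0.1653] len 0.607 turn -0.7588 | tcp [ 0.2484 -0.573   0.2525] yaw 23.42 t 0.15 gap 1.0
```

Units first: shifts go in units of 50 mm. So -0.05 m is -1, 0.455 m is 9.1.

creep_tool(ticks=[0.6, -0.4, -0.6, 0, 0.6, 1.4, -1, -0.6, -0.1, 0.6, 2.2, -1.8, -0.6, -0.2, 0.6, 3, -2.4, -0.6, -0.3, 0.6, 3.8, -3, -0.6, -0.4, 0.6, 4.6, -3.6, -0.6, -0.5, 0.6, 5.4, -4.3, -0.4, -0.6, 0.6, 6.2, -5, -0.2, -0.7, 0.6, 7, -5.6, 0, -0.759, 0.6, 7.8, -6.2, 0.06, -0.759, 0.6, 8.6, -6.9, 0.06, -0.759, 0.6, 9.1, -7.32, 0.06, -0.759, 0.6, 9.1, -7.32, 0.06, -0.759, 0.6], squeeze=40)

```text
t: 1.45
tcp_pos: [0.522, -0.0515, 0.2501]
tool_rot: [0.832, 0.554, 0.001, -0.001]
force: [-0.6, 0.3, -0.8]
finger_gap: 0.598
gripper_force: 0.0
```

Run:
```python
from h import *
import pickle
s=snap("wrist"); pickle.dump(s,open("d1.pkl","wb")); save(s,"w1")
H=cv2.cvtColor(s["pixels"],cv2.COLOR_RGB2HSV); C=cloud(s); Z=C[...,2]
tray=(H[...,0]>104)&(H[...,0]<125)&(H[...,1]>130)
for nm,m,z in(("handle top",tray&(Z>.098)&(Z<.112),.105),("rim/all",tray&(Z<.035),.024)):
    c=max(cv2.findContours(m.astype(np.uint8),0,2)[0],key=cv2.contourArea).reshape(-1,2)
    r=cv2.minAreaRect((plane(s,c,z)[:,:2]*1000).astype(np.float32)); print(nm,m.sum(),r,np.median(Z[m]))
```

```bash
python3 go.py 0.5205 -0.0562 0.088 66.9
```

```text
handle top 873 ((522.9847412109375, -55.949249267578125), (49.99055099487305, 11.881418228149414), 66.39189147949219) 0.1052257709148404
rim/all 14990 ((521.5818481445312, -58.21631622314453), (178.18031311035156, 119.2741470336914), 66.38286590576172) 0.004797526477462248
shift [-0.0025  0.0004  0.162 ] len 0.162 turn 0.0061 | tcp [ 0.5211 -0.0538  0.25  ] yaw 67.25 t 1.5 gap 0.596
```

creep_tool(ticks=[0, 0, 0.8, 0, 0.6, 0, 0, 1.6, 0, 0.6, 0, 0, 2.4, 0, 0.6, 0, 0, 3, 0, 0.6, 0, 0, 3.24, 0, 0.6, 0, 0, 3.24, 0, 0.6, 0, 0, 3.24, 0, 0, 0, 0, 3.24, 0, 0, 0, 0, 3.24, 0, 0, 0, 0, 3.24, 0, 0, 0, 0, 3.24, 0, 0, 0, 0, 3.24, 0, 0], squeeze=60)

```text
t: 2.7
tcp_pos: [0.5219, -0.0573, 0.0899]
tool_rot: [0.834, 0.551, 0.001, 0.002]
force: [0.4, -0.9, 7.0]
finger_gap: 0.132
gripper_force: 61.1
```

```bash
python3 go.py 0.5205 -0.0562 0.088 66.7
```

```text
shift [ 0.0005 -0.0017  0.0019] len 0.003 turn 0.0037 | tcp [ 0.5219 -0.0573  0.0899] yaw 66.91 t 2.7 gap 0.132
```

Converted, -0.03 m is -0.6, -0.12 m is -2.4.

creep_tool(ticks=[0, 0, -0.2, 0, 0, 0, 0, -0.6, 0, 0, 0, 0, -1, 0, 0, 0, 0, -1.4, 0, 0, 0, 0, -1.8, 0, 0, 0, 0, -2.2, 0, 0, 0, 0, -2.4, 0, 0, 0, 0, -2.4, 0, 0, 0, 0, -2.4, 0, 0])

```text
t: 3.6
tcp_pos: [0.5197, -0.0564, 0.2077]
tool_rot: [0.834, 0.551, -0.0, -0.001]
force: [0.6, -0.2, -4.8]
finger_gap: 0.131
gripper_force: 59.6
```

Run:
```python
from h import *
s=snap("scene"); save(s,"s2"); print(s["st"]["force"],s["st"]["finger_gap"])
```

```bash
python3 go.py 0.607 0.311 0.205 87.3
```

```text
[ 0.57748981 -0.21705465 -4.82829706] 0.13123100236737434
shift [ 0.3723 -0.0635  0.0024] len 0.378 turn -0.3558 | tcp [ 0.5195 -0.0564  0.2073] yaw 66.92 t 3.65 gap 0.131
```

View pics/s2.png

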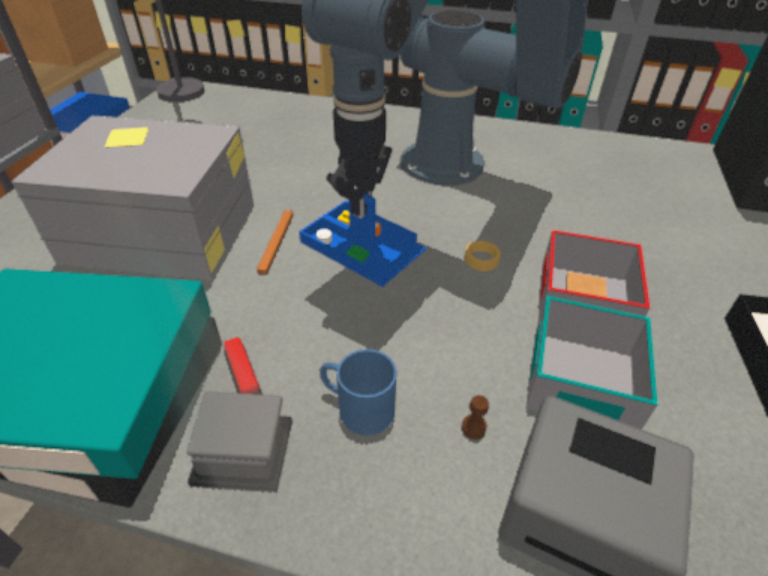

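Converted, -0.0635 m is -1.27, -0.03 m is -0.6.

creep_tool(ticks=[0.2, -0.04, 0, -0.01, 0, 0.6, -0.1, 0, -0.03, 0, 1.1, -0.2, 0, -0.05, 0, 1.7, -0.3, 0, -0.08, 0, 2.3, -0.4, 0, -0.11, 0, 2.9, -0.5, 0, -0.14, 0, 3.5, -0.6, 0, -0.17, 0, 4.1, -0.7, 0, -0.2, 0, 4.7, -0.8, 0, -0.23, 0, 5.3, -0.9, 0, -0.26, 0, 5.9, -1, 0, -0.29, 0, 6.5, -1.1, 0, -0.32, 0, 6.9, -1.2, 0, -0.34, 0, 7.2, -1.25, 0, -0.35, 0, 7.38, -1.27, 0.02, -0.356, 0, 7.44, -1.27, 0.04, -0.356, 0, 7.44, -1.27, 0.04, -0.356, 0, 7.44, -1.27, 0.04, -0.356, 0])

```text
t: 5.45
tcp_pos: [0.6078, 0.3093, 0.2061]
tool_rot: [0.724, 0.69, -0.001, -0.0]
force: [1.0, 0.2, -4.2]
finger_gap: 0.13
gripper_force: 59.6
```

Run:
```python
from h import *
s=snap("top"); C=cloud(s); Z=C[...,2]; H=cv2.cvtColor(s["pixels"],cv2.COLOR_RGB2HSV)
cv2.imwrite("pics/t3.png",cv2.resize(s["pixels"][100:300,30:230,::-1],None,fx=3,fy=3))
t=(H[...,0]>104)&(H[...,0]<125)&(H[...,1]>130)&(C[...,1]>.15)&(Z>.11)&(Z<.16)
c=max(cv2.findContours(t.astype(np.uint8),0,2)[0],key=cv2.contourArea).reshape(-1,2)
print(cv2.minAreaRect((plane(s,c,.138)[:,:2]*1000).astype(np.float32)),np.percentile(Z[t],[5,50,95]))
```

```bash
python3 go.py 0.607 0.311 0.168 87.3
```

```text
((604.3087768554688, 275.6952819824219), (117.86811065673828, 120.08857727050781), 87.08531188964844) [0.1172777  0.12168495 0.14242216]
shift [ 0.0017 -0.001   0.0382] len 0.038 turn -0.0011 | tcp [0.6079 0.3092 0.2062] yaw 87.24 t 5.5 gap 0.132
```

View pics/t3.png

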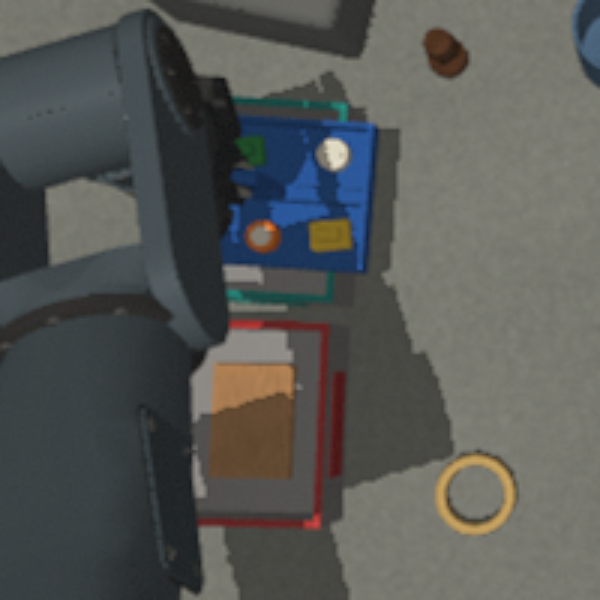

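Converted, 0.06 m is 1.2, 0.0545 m is 1.09.

creep_tool(ticks=[0.06, 0, 0.3, 0, 0, 0.06, 0, 0.6, 0, 0, 0.06, 0, 0.74, 0, 0, 0.14, 0, 0.82, 0, 0, 0.24, 0, 0.9, 0, 0, 0.36, 0, 0.98, 0, 0, 0.46, 0, 1.09, 0, 0, 0.54, 0, 1.2, 0, 0, 0.54, 0, 1.2, 0, 0, 0.54, 0, 1.2, 0, 0])

```text
t: 6.5
tcp_pos: [0.6085, 0.3385, 0.1472]
tool_rot: [0.724, 0.69, 0.0, -0.001]
force: [-3.6, 3.0, 5.2]
finger_gap: 0.133
gripper_force: 60.5
```

Run:
```python
from h import *
s=snap("scene"); cv2.imwrite("pics/s4.png",cv2.resize(s["pixels"][100:320,280:480,::-1],None,fx=2.7,fy=2.7))
H=cv2.cvtColor(s["pixels"],cv2.COLOR_RGB2HSV); C=cloud(s)
m=(H[...,0]>104)&(H[...,0]<125)&(H[...,1]>130)&(C[...,1]>.15)&(C[...,2]>.03)
P=C[m]; fl=P[(P[:,0]>.56)&(P[:,0]<.65)]
# plane fit of floor by RANSAC-ish percentile: z vs y
k=np.ones(len(fl),bool)
for _ in range(15):
    a=np.polyfit(fl[k,1],fl[k,2],1); r=fl[:,2]-np.polyval(a,fl[:,1]); k=(r<.006)&(r>-.01)
print("tilt",-np.degrees(np.arctan(a[0])),k.sum(),"yrange",fl[k,1].min(),fl[k,1].max())
print(s["st"]["force"],s["st"]["tcp_pos"])
```

```text
tilt 19.418966270230495 889 yrange 0.22400034021164228 0.39840201276088755
[-3.63145652  2.99696889  5.16447612] [0.60845411 0.33850849 0.14715732]
```

View pics/s4.png

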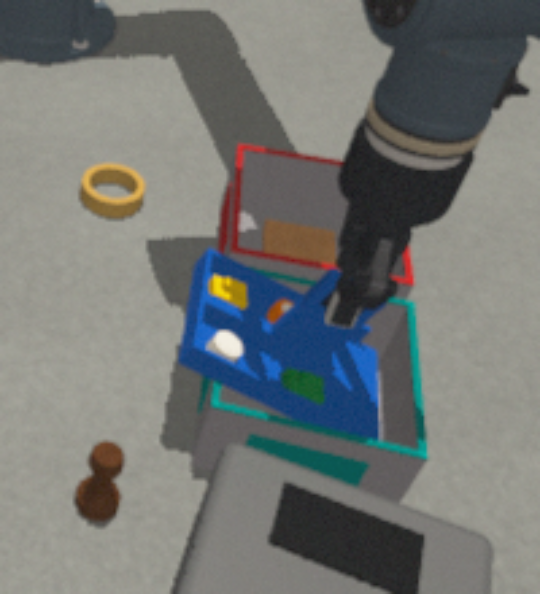

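Create tilt.py:
```python
from h import *
s=snap("scene"); cv2.imwrite(f"pics/{sys.argv[1]}.png",cv2.resize(s["pixels"][100:320,280:480,::-1],None,fx=2.7,fy=2.7))
H=cv2.cvtColor(s["pixels"],cv2.COLOR_RGB2HSV); C=cloud(s)
m=(H[...,0]>104)&(H[...,0]<125)&(H[...,1]>130)&(C[...,1]>.15)&(C[...,2]>.03)
P=C[m]; fl=P[(P[:,0]>.56)&(P[:,0]<.65)]
best=0
rng=np.random.default_rng(0)
for _ in range(400):
    a=np.polyfit(*fl[rng.choice(len(fl),2,0)][:,1:].T,1); r=abs(fl[:,2]-np.polyval(a,fl[:,1]))/np.hypot(1,a[0]); k=r<.003
    if k.sum()>best: best=k.sum(); b=a
print("tilt",-np.degrees(np.arctan(b[0])),best,len(fl),s["st"]["force"],s["st"]["tcp_pos"])
```

```text
(no output)
```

creep_tool(ticks=[0.16, 0, 0, 0, 0, 0.32, 0, -0.03, 0, 0, 0.52, 0, -0.11, 0, 0, 0.72, 0, -0.19, 0, 0, 0.92, 0, -0.24, 0, 0, 1.14, 0, -0.28, 0, 0, 1.36, 0, -0.29, 0, 0, 1.57, 0, -0.29, 0, 0, 1.68, 0, -0.28, 0, 0, 1.68, 0, -0.28, 0, 0, 1.68, 0, -0.28, 0, 0])

```text
t: 7.65
tcp_pos: [0.6129, 0.4185, 0.1585]
tool_rot: [0.723, 0.691, -0.004, 0.002]
force: [0.0, -6.2, -2.3]
finger_gap: 0.129
gripper_force: 59.0
```

```bash
python3 tilt.py s5
```

```text
tilt -37.258782715136604 324 1325 [ 0.02644104 -6.22409807 -2.3012748 ] [0.6128889  0.41845866 0.15849284]
```

View pics/s5.png

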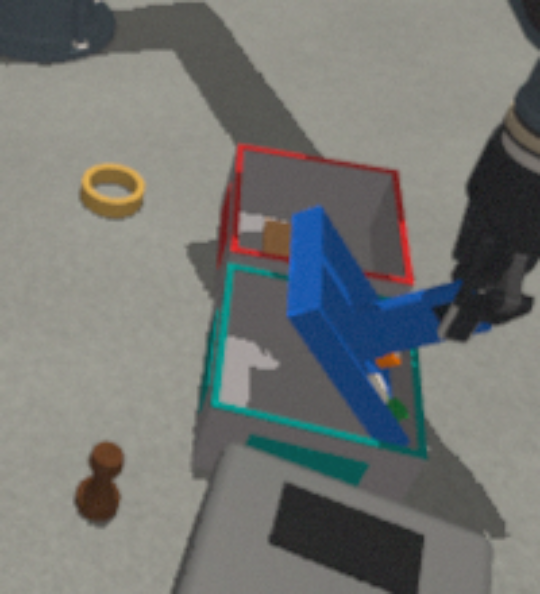

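Converted, -0.055 m is -1.1, -0.045 m is -0.9.

creep_tool(ticks=[-0.3, 0, 0, 0, 0, -0.6, 0, -0.1, 0, 0, -0.9, 0, -0.2, 0, 0, -1.1, 0, -0.2, 0, 0, -1.1, 0, -0.2, 0, 0, -1.1, 0, -0.2, 0, 0, -1.1, 0, -0.2, 0, 0])

```text
t: 8.4
tcp_pos: [0.6107, 0.3668, 0.1705]
tool_rot: [0.723, 0.69, 0.0, -0.0]
force: [-0.4, 0.3, -3.7]
finger_gap: 0.132
gripper_force: 59.0
```

```bash
python3 tilt.py s6
```

```text
tilt 49.60181675664076 377 1506 [-0.38438688  0.27366471 -3.70833054] [0.61066916 0.36678444 0.17049108]
```

View pics/s6.png

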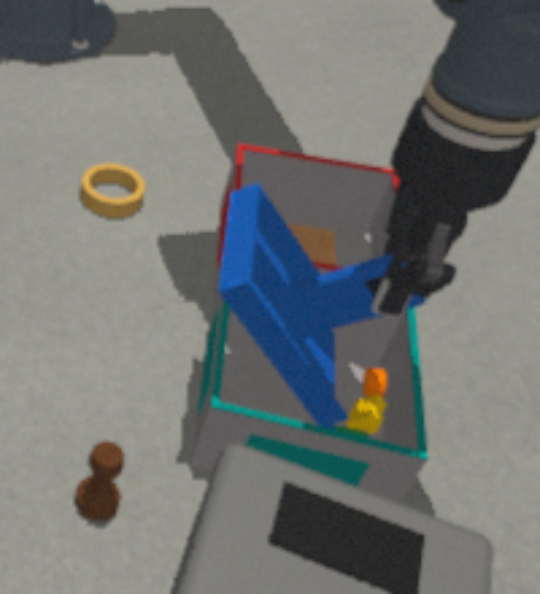

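creep_tool(ticks=[0, 0, -0.4, 0, 0, -0.1, 0, -1, 0, 0, 0, 0, -1.6, 0, 0, -0.1, 0, -2.2, 0, 0, -0.1, 0, -2.5, 0, 0, -0.1, 0, -2.5, 0, 0])

```text
t: 9.05
tcp_pos: [0.6117, 0.3626, 0.299]
tool_rot: [0.723, 0.691, 0.003, 0.001]
force: [0.0, 0.6, -2.6]
finger_gap: 0.13
gripper_force: 59.1
```

Run:
```python
from h import *
a=snap("scene"); b=snap("wrist"); t=snap("top")
cv2.imwrite("pics/s7.png",np.hstack([cv2.resize(a["pixels"][60:320,260:460],(400,520)),cv2.resize(b["pixels"],(390,292)).repeat(1,0) if 0 else cv2.copyMakeBorder(cv2.resize(b["pixels"],(390,292)),0,228,0,0,0)])[:,:,::-1])
print(a["st"]["force"])
```

```text
[ 0.02160871  0.59929547 -2.594693  ]
```

View pics/s7.png

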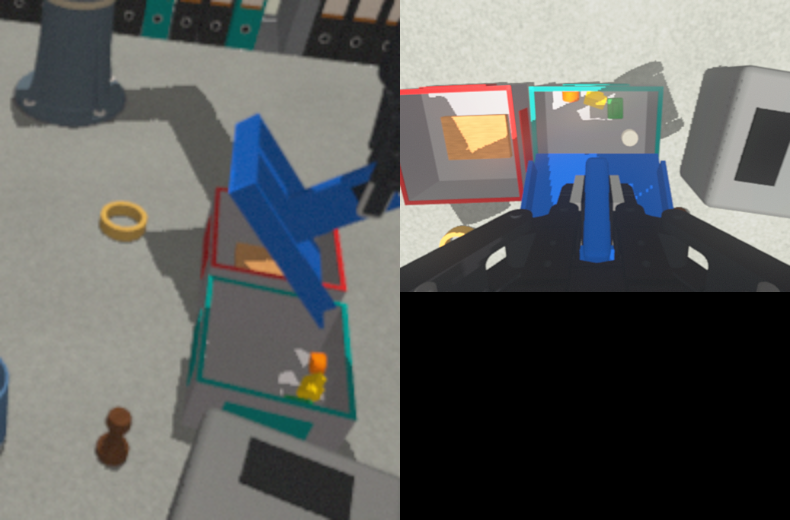

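Units first: shifts go in units of 50 mm. So 0.124 m is 2.48, 0.1235 m is 2.47.

creep_tool(ticks=[0.5, 0, 0.4, 0, 0, 0.92, 0, 1, 0, 0, 0.92, 0, 1.7, 0, 0, 0.92, 0, 2.1, 0, 0, 0.92, 0, 2.28, 0, 0, 1.1, 0, 2.29, 0, 0, 1.3, 0, 2.31, 0, 0, 1.52, 0, 2.352, 0, 0, 1.72, 0, 2.41, 0, 0, 1.91, 0, 2.47, 0, 0, 1.93, 0, 2.48, 0, 0, 1.93, 0, 2.48, 0, 0, 1.93, 0, 2.48, 0, 0, 1.6, 0, 2.4, 0, 0, 1, 0, 2, 0, 0, 0.8, 0, 1.2, 0, 0, 0.6, 0, 0.6, 0, 0, 0.4, 0, 0, 0, 0, 0.4, 0, 0, 0, 0, 0.4, 0, 0, 0, 0])

```text
t: 11.2
tcp_pos: [0.6117, 0.3823, 0.2969]
tool_rot: [0.724, 0.69, 0.002, 0.0]
force: [0.2, 0.5, -3.2]
finger_gap: 0.134
gripper_force: 60.0
```

Run:
```python
from h import *
import pickle
s=snap("scene"); H=cv2.cvtColor(s["pixels"],cv2.COLOR_RGB2HSV); C=cloud(s)
cv2.imwrite("pics/s8.png",cv2.resize(s["pixels"][20:320,232:512,::-1],None,fx=2,fy=2))
m=(H[...,0]>104)&(H[...,0]<125)&(H[...,1]>130)&(C[...,1]>.15)
P=C[m]; print(len(P),P.min(0),P.max(0)); P=P[P[:,0]>.655]  # side wall nearest the camera
r=cv2.minAreaRect((P[:,1:]*1000).astype(np.float32)); print("side wall rect y,z",len(P),r)
print(s["st"]["tcp_pos"],s["st"]["force"])
# face edge from first top view
s=pickle.load(open("d0.pkl","rb"))["top"]; C=cloud(s); Z=C[...,2]; k=(Z>.184)&(Z<.197)&(C[...,1]<-.3)&(C[...,1]>-.5)&(C[...,0]>.3)&(C[...,0]<.56)
P=C[k]; E=[]
for a in np.arange(.33,.54,.01):
    q=P[abs(P[:,0]-a)<.005]; E.append((a,q[:,1].max()))
E=np.array(E); c=np.polyfit(E[:,0],E[:,1],1); print("edge slope deg",np.degrees(np.arctan(c[0])),"y at x=.429",np.polyval(c,.429),"res",(E[:,1]-np.polyval(c,E[:,0])).std(), P[:,0].min(),P[:,0].max())
```

```text
2537 [-0.13818784  0.15186765 -0.00517709] [1.18938829 0.508282   0.67969662]
side wall rect y,z 1073 ((238.54368591308594, 429.2342529296875), (27.726736068725586, 529.3464965820312), 22.087270736694336)
[0.6117363  0.38234967 0.29693185] [ 0.24136573  0.49901886 -3.18455505]
edge slope deg 7.081501940360585 y at x=.429 -0.3612926741293111 res 0.0006473536885533408 0.3002079110432574 0.5598603789665676
```

Run:
```python
from h import *
s=snap("scene"); H=cv2.cvtColor(s["pixels"],cv2.COLOR_RGB2HSV); C=cloud(s)
m=(H[...,0]>104)&(H[...,0]<125)&(H[...,1]>130)&(C[...,1]>.25)&(C[...,1]<.45)&(C[...,2]>.1)&(C[...,2]<.45)&(s["range_z"]>0)
P=C[m]; P=P[P[:,0]>.645]; print(P[:,0].min(),P[:,0].max())
r=cv2.minAreaRect((P[:,1:]*1000).astype(np.float32)); print("side wall rect y,z",len(P),r)
l=cv2.fitLine((P[:,1:]*1000).astype(np.float32),cv2.DIST_HUBER,0,.01,.01).ravel(); print("line tilt",np.degrees(np.arctan2(-l[1],l[0])))
```

```bash
python3 go.py 0.415 -0.245 0.16 97.1; python3 go.py 0.415 -0.245 0.2 97.1
```

```text
0.6451528500553175 0.6703380959488651
side wall rect y,z 1089 ((304.4246520996094, 264.54437255859375), (22.777158737182617, 178.29698181152344), 23.991764068603516)
line tilt 66.24016
shift [-0.6352 -0.1656  0.1341] len 0.67 turn -0.1703 | tcp [0.6102 0.3819 0.2934] yaw 87.34 t 11.3 gap 0.128
shift [-0.6353 -0.1657  0.0941] len 0.663 turn -0.1703 | tcp [0.6102 0.3819 0.2934] yaw 87.34 t 11.3 gap 0.128
```

View pics/s8.png

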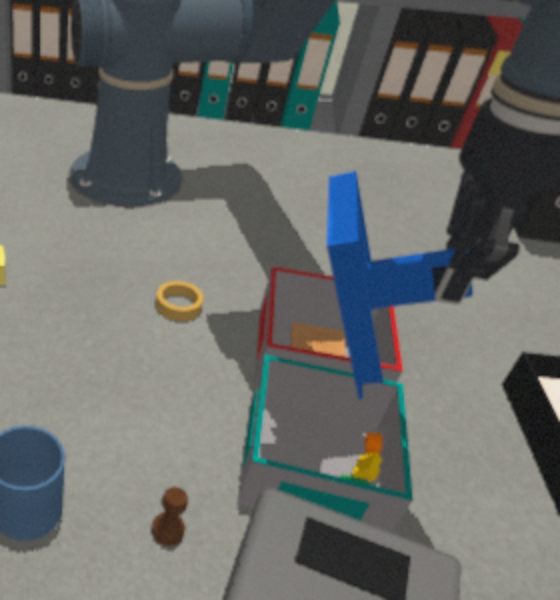

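Converted, 0.126 m is 2.52, 0.124 m is 2.48.

creep_tool(ticks=[0.6, 0, 0.6, 0, 0, 1.1, 0, 1.2, 0, 0, 1.2, 0, 1.9, 0, 0, 1.2, 0, 2.4, 0, 0, 1.36, 0, 2.44, 0, 0, 1.52, 0, 2.48, 0, 0, 1.66, 0, 2.52, 0, 0, 1.72, 0, 2.54, 0, 0, 1.72, 0, 2.54, 0, 0, 1.72, 0, 2.54, 0, 0, 1.4, 0, 2.4, 0, 0, 1, 0, 2, 0, 0, 0.6, 0, 1.2, 0, 0, 0.3, 0, 0.4, 0, 0, 0, 0, 0, 0, 0, 0, 0, 0, 0, 0, 0, 0, 0, 0, 0, 0, 0, 0, 0, 0])

```text
t: 13.1
tcp_pos: [0.6099, 0.3814, 0.2924]
tool_rot: [0.723, 0.69, -0.002, -0.001]
force: [-0.2, -0.5, -4.5]
finger_gap: 0.134
gripper_force: 59.7
```

Run:
```python
from h import *
s=snap("scene"); H=cv2.cvtColor(s["pixels"],cv2.COLOR_RGB2HSV); C=cloud(s)
m=(H[...,0]>104)&(H[...,0]<125)&(H[...,1]>130)&(C[...,1]>.25)&(C[...,1]<.45)&(C[...,2]>.1)&(C[...,2]<.45)&(s["range_z"]>0)
P=C[m]; P=P[P[:,0]>.645]
r=cv2.minAreaRect((P[:,1:]*1000).astype(np.float32)); print("side wall rect y,z",len(P),r)
l=cv2.fitLine((P[:,1:]*1000).astype(np.float32),cv2.DIST_HUBER,0,.01,.01).ravel(); print("line tilt",np.degrees(np.arctan2(-l[1],l[0])))
i=np.argsort(P[:,2]); print("low pts",np.median(P[i[:15]],0),"high",np.median(P[i[-15:]],0))
```

```bash
python3 go.py 0.415 -0.245 0.2 97.1
```

```text
side wall rect y,z 1075 ((298.7510681152344, 269.6942138671875), (22.38602066040039, 179.89639282226562), 16.486068725585938)
line tilt 73.16302
low pts [0.66510772 0.31213093 0.19454526] high [0.65750773 0.28260686 0.35722356]
shift [-0.6347 -0.1653  0.0941] len 0.663 turn -0.1701 | tcp [0.6099 0.3816 0.2921] yaw 87.35 t 13.15 gap 0.128
```

```bash
python3 go.py 0.413 -0.233 0.292 97.1
```

```text
shift [-0.623  -0.1683  0.0021] len 0.645 turn -0.1701 | tcp [0.6099 0.3816 0.2921] yaw 87.35 t 13.15 gap 0.128
```

creep_tool(ticks=[-0.4, -0.1, 0, 0, 0, -1.2, -0.3, 0, -0.02, 0, -2, -0.52, 0, -0.05, 0, -2.9, -0.76, 0, -0.08, 0, -3.8, -1, 0, -0.11, 0, -4.7, -1.24, 0, -0.14, 0, -5.6, -1.48, 0, -0.17, 0, -6.5, -1.72, 0, -0.17, 0, -7.4, -1.96, 0, -0.17, 0, -8.3, -2.2, 0, -0.17, 0, -9.2, -2.44, 0, -0.17, 0, -10.1, -2.68, 0, -0.17, 0, -11, -2.92, 0, -0.17, 0, -11.7, -3.1, 0, -0.17, 0, -12.2, -3.26, 0, -0.17, 0, -12.4, -3.34, 0, -0.17, 0, -12.45, -3.35, 0, -0.17, 0, -12.45, -3.35, 0, -0.17, 0])

```text
t: 14.95
tcp_pos: [0.4147, -0.2317, 0.2945]
tool_rot: [0.662, 0.749, 0.0, -0.001]
force: [0.1, 0.0, -1.8]
finger_gap: 0.132
gripper_force: 59.7
```

```bash
python3 go.py 0.413 -0.233 0.175 97.1
```

```text
shift [-0.0014 -0.0017  0.1195] len 0.12 turn -0.0006 | tcp [ 0.4147 -0.2317  0.2945] yaw 97.06 t 14.95 gap 0.132
```

Create rest.py:
```python
from h import *
O=np.array([.429,-.3618,0]); a=np.radians(7.1); A=np.array([[-np.sin(a),np.cos(a),0],[np.cos(a),np.sin(a),0],[0,0,1]]) # rest x, along, z
st=sense(); g=A@(np.array(st["tcp_pos"])-[0,0,.003]-O)*1000; print("G rest",g.round(1),"F",np.round(st["force"],1),"t",round(st["t"],2))
for n in("scene","top"):
    s=snap(n); H=cv2.cvtColor(s["pixels"],cv2.COLOR_RGB2HSV); C=(cloud(s)-O)@A.T*1000; ok=s["range_z"]>0
    m=(H[...,0]>104)&(H[...,0]<125)&(H[...,1]>130)&ok&(abs(C[...,0]-70)<110)&(abs(C[...,1])<140)&(C[...,2]<330)&(C[...,2]>-5)
    P=C[m]; 
    if n=="top": print("top: blue",len(P),"along range",np.percentile(P[:,1],[1,50,99]).round(1),"x",np.percentile(P[:,0],[1,99]).round(1)) if len(P)>20 else 0; continue
    W=P[P[:,1]>np.percentile(P[:,1],99)-12]; r=cv2.minAreaRect(W[:,[0,2]].astype(np.float32)); b=cv2.boxPoints(r); print("side wall",len(W),np.round(r[0],1),np.round(r[1],1),round(r[2],1),"corners x,z",b.round(1).tolist())
    print("along range",np.percentile(P[:,1],[1,99]).round(1))
    t=(H[...,0]>4)&(H[...,0]<16)&(H[...,1]>100)&ok&(abs(C[...,0]-90)<40)&(abs(C[...,1])<110)&(C[...,2]<30); print("strip x,z via range",np.percentile(C[t][:,0],[3,50,97]).round(1),np.percentile(C[t][:,2],[3,50,97]).round(1))
    cv2.imwrite(f"pics/{sys.argv[1]}.png",cv2.resize(s["pixels"][20:260,60:340,::-1],None,fx=2.5,fy=2.5))
```

```text
(no output)
```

creep_tool(ticks=[0, 0, 0.6, 0, 0, 0, 0, 1.4, 0, 0, 0, 0, 2, 0, 0, 0, 0, 2.1, 0, 0, 0, 0, 2.1, 0, 0, 0, 0, 2.1, 0, 0])

```text
t: 15.55
tcp_pos: [0.416, -0.2329, 0.1915]
tool_rot: [0.662, 0.75, 0.0, 0.001]
force: [0.4, -0.6, -2.3]
finger_gap: 0.13
gripper_force: 59.6
```

```bash
python3 rest.py r1
```

```text
G rest [129.6   3.  188.5] F [ 0.4 -0.6 -2.3] t 15.55
side wall 474 [ 50.4 170.5] [ 23.9 176.2] 17.0 corners x,z [[13.300000190734863, 251.3000030517578], [64.69999694824219, 82.69999694824219], [87.5, 89.69999694824219], [36.20000076293945, 258.20001220703125]]
along range [-54.6  65.8]
strip x,z via range [79.4 90.8 97.6] [ 1.5 11.6 14.2]
top: blue 516 along range [-7.5 39.1 61.4] x [-7.  77.3]
```

View pics/r1.png

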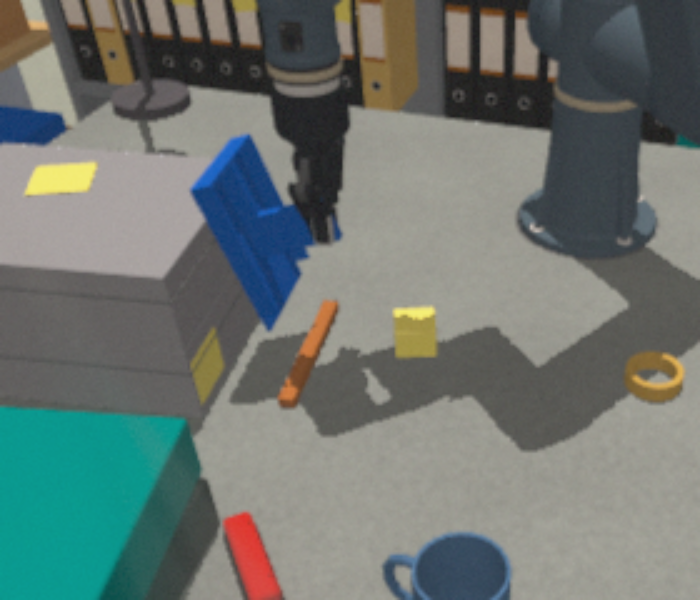

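Converted, 0.074 m is 1.48, 0.071 m is 1.42.

creep_tool(ticks=[0.08, -0.04, 0.4, 0, 0, 0.14, -0.08, 0.8, 0, 0, 0.14, -0.08, 1.1, 0, 0, 0.14, -0.08, 1.3, 0, 0, 0.14, -0.08, 1.42, 0, 0, 0.14, -0.08, 1.48, 0, 0, 0.14, -0.08, 1.48, 0, 0])

```text
t: 16.35
tcp_pos: [0.4102, -0.2265, 0.1165]
tool_rot: [0.662, 0.749, -0.0, 0.0]
force: [-0.3, -0.1, -3.0]
finger_gap: 0.134
gripper_force: 59.6
```

```bash
python3 rest.py r2
```

```text
G rest [136.6  -1.9 113.5] F [-0.3 -0.1 -3. ] t 16.35
side wall 408 [ 93.6 107.1] [100.2 175.8] 17.9 corners x,z [[18.799999237060547, 175.3000030517578], [73.0, 8.100000381469727], [168.3000030517578, 38.900001525878906], [114.19999694824219, 206.1999969482422]]
along range [-59.4  61. ]
strip x,z via range [80.1 91.3 97.8] [ 1.2 11.7 14.3]
top: blue 567 along range [-19.9  30.7  56.1] x [-0.9 63.7]
```

creep_tool(ticks=[0, 0, 0.04, 0, 0, 0, 0, 0.06, 0, 0, 0, 0, 0.08, 0, 0, 0, 0, 0.08, 0, 0])

```text
t: 16.85
tcp_pos: [0.4098, -0.2262, 0.1122]
tool_rot: [0.662, 0.749, 0.0, -0.0]
force: [-0.0, -0.9, -3.8]
finger_gap: 0.13
gripper_force: 59.6
```

```bash
python3 rest.py r3
```

```text
G rest [136.9  -2.2 109.2] F [-0.  -0.9 -3.8] t 16.85
side wall 398 [53.3 99.1] [166.7 103.6] 74.4 corners x,z [[-18.899999618530273, 32.79999923706055], [80.80000305175781, 4.900000095367432], [125.5999984741211, 165.5], [25.899999618530273, 193.3000030517578]]
along range [-60.1  60.6]
strip x,z via range [79.6 91.  97.8] [ 1.9 11.5 14.4]
top: blue 551 along range [-19.5  30.7  55.7] x [-1.2 64.1]
```

Converted, 0.002 m is 0.04, 0.001 m is 0.02.

creep_tool(ticks=[0, 0, 0.02, 0, 0, 0, 0, 0.04, 0, 0, 0, 0, 0.04, 0, 0], only="force|tcp")

```text
tcp_pos: [0.4098, -0.2258, 0.1115]
force: [-2.0, 3.7, 9.9]
gripper_force: 61.5
```

```bash
python3 go.py 0.41 -0.226 0.108 97.1
```

```text
shift [-0.0003  0.0002  0.0035] len 0.003 turn -0.0006 | tcp [ 0.4098 -0.2258  0.1115] yaw 97.06 t 17.25 gap 0.132
```

creep_tool(ticks=[0, 0, 0, 0, 0.15, 0, 0, 0, 0, 0.25, 0, 0, 0, 0, 0.5, 0, 0, 0, 0, 0.6, 0, 0, 0, 0, 0.6, 0, 0, 0, 0, 0.6, 0, 0, 0, 0, 0.6], squeeze=20)

```text
t: 17.95
tcp_pos: [0.4099, -0.2262, 0.1102]
tool_rot: [0.662, 0.749, 0.0, -0.0]
force: [0.2, -0.3, 0.3]
finger_gap: 0.6
gripper_force: 0.0
```

```bash
python3 rest.py r4
```

```text
G rest [136.9  -2.2 107.2] F [ 0.2 -0.3  0.3] t 17.95
side wall 404 [66.5 90. ] [124.2 170.8] 2.8 corners x,z [[0.30000001192092896, 172.3000030517578], [8.5, 1.7000000476837158], [132.60000610351562, 7.699999809265137], [124.4000015258789, 178.3000030517578]]
along range [-60.2  60.6]
strip x,z via range [80.  90.7 97.7] [ 2.  11.7 14.4]
top: blue 900 along range [-41.   24.2  56. ] x [-0.9 56.8]
```

View pics/r4.png

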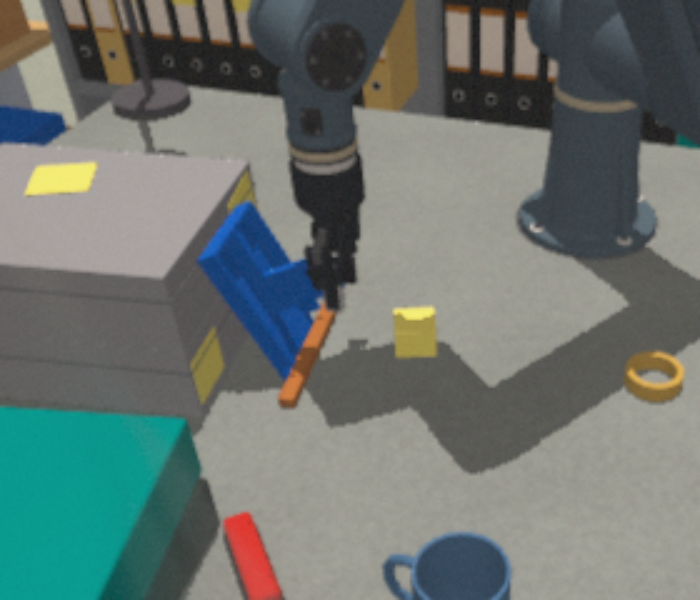

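Converted, 0.02 m is 0.4, -0.17 m is -3.4.

creep_tool(ticks=[0.1, 0, -0.2, 0, 0.6, 0.4, 0, -0.6, 0, 0.6, 0.8, 0, -1.2, 0, 0.6, 1.2, 0, -2, 0, 0.6, 1.6, 0, -2.8, 0, 0.6, 2, 0, -3.4, 0, 0.6, 2, 0, -3.4, 0, 0.6, 2, 0, -3.4, 0, 0.6, 2, 0, -3.4, 0, 0.6])

```text
t: 18.95
tcp_pos: [0.3971, -0.1269, 0.2797]
tool_rot: [0.662, 0.749, -0.0, -0.001]
force: [-0.7, 0.2, -0.8]
finger_gap: 0.601
gripper_force: 0.0
```

```bash
python3 rest.py r5
```

Run:
```python
from h import *
s=snap("top"); a=snap("scene"); save(s,"f1",1)
cv2.imwrite("pics/f2.png",np.vstack([cv2.resize(a["pixels"],(400,300)),cv2.resize(s["pixels"],(400,300))])[:,:,::-1])
```

```text
G rest [237.1  -2.6 276.7] F [-0.7  0.2 -0.8] t 18.95
side wall 399 [45.5 88.9] [ 25.4 174.6] 24.6 corners x,z [[-2.4000000953674316, 163.0], [70.4000015258789, 4.300000190734863], [93.5, 14.800000190734863], [20.700000762939453, 173.60000610351562]]
along range [-59.7  60.3]
strip x,z via range [79.9 90.9 97.9] [ 1.3 11.6 14.3]
top: blue 2318 along range [-60.8  -0.6  55.3] x [ -0.3 126.5]
```

View pics/f2.png

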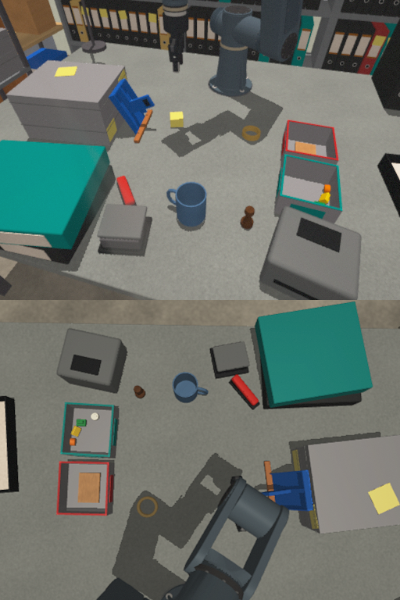

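The tray leans at about 65° between the face and the strip, centred to within about 1 mm. All four markers are in the teal box, and the bystanders haven't moved.

```bash
python3 -c "
from station import job
print(job.sign_off())"
```

```text
the job is handed in; nothing more can be done
None
```

The job is handed in: all four markers are in the teal box with nothing in the red one, the empty tray leans at about 65° against the archive boxes mid-way along the strip, the gripper is clear, and it took about 19 s of the 48 s allowed.

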